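# Scan a spice jar and hold the storage box open

## Task

I want to put the tagged spice jar away: first turn it where it stands so that its code tag looks squarely at the window of the reader block behind it, and let go of it while it stands upright. Then lift the lid of the storage box with the gripper's fingers to 60 degrees from shut and keep it there so that I can reach in; the lid falls shut if let go, so finish while still holding it at that angle. Leave the other things on the worktop where they are.

Things in the scene. Friction and masses are not known exactly. Their poses are not given: they have to be found in the camera images.
- jar: Tagged spice jar: glass, 41 mm across, 105 mm tall, dark cap 40 mm across from 84 to 105 mm up (grip it there from above, at any yaw). Loose, in front of the reader, its axis 85 to 105 mm from the window. Origin: centre of its underside; z up; x points out through the tag. 0.08 to 0.17 kg. At the start the tag is turned about 0.6 to 1.8 rad counter-clockwise from above, from where it has to look.
- tag_face (a point): Middle of the outer face of the code tag: a white upright plate with dark bars, 34 mm wide and 40 mm high, on a dark block clipped to the jar by a collar; 33 mm from the jar's axis and 40 mm above its underside. The tag sticks out and can be seen from above. No other jar has one.
- reader: Code reader: a grey block on a dark foot, 44 mm deep, 74 mm wide, 81 mm tall, fixed to the worktop. Origin: centre of its underside; the window is on its -x side, which looks roughly towards the robot.
- reader_window (a point): Middle of the front of the reader's dark window, 19 mm to -x of the reader's origin and 40 mm up. Tag square to it: the horizontal line from the jar's axis to this point runs along the jar's x axis.
- store_box: Storage box fixed to the worktop: grey, 120 mm deep (x), 200 mm wide (y), 115 mm tall, with a wooden lid 10 mm thick and hinged along its far (+x) top edge. Origin: centre of its underside. Its -x side, with the lid's finger pull, looks roughly towards the robot.
- lid (a joint): Opening angle of the lid, rad: 0 shut, 1.047 is 60 degrees, stop at 1.35. It swings freely and falls shut from any angle. Lid about 0.3 kg (0.2 to 0.42), a few newtons to lift.
- lid_pull (a point): Middle of the finger pull: a rod 24 mm long (along the box's y) and 18 mm across at the end of a 20 mm wide, 10 mm thick tongue that stands out from the middle of the lid's front edge; pinch it on its two flat ends. With the lid shut it is 121 mm above the worktop and 95 mm to -x of the box's origin, 35 mm clear of the box's front, nothing beneath it. It moves on a circle of 155 mm radius about the hinge line: as the lid opens it goes up and to +x of the box.
- lid_hinge (a point): Middle of the lid's hinge line, 60 mm to +x of the box's origin, 116 mm above the worktop; the line runs along the box's y. The finger pull's middle lies 155 mm from it along the lid and 5 mm above it with the lid shut.
- plain_jar: a spice jar like the task's jar (41 mm across, 105 mm tall) but without a tag; bystander, leave alone. Origin: centre of its underside.
- timer: round kitchen timer, 61 mm across, 54 mm tall; bystander, leave alone. Origin: centre of its underside.
- sugar: round canister with a wooden lid, 70 mm across, 90 mm tall; bystander, leave alone. Origin: centre of its underside.
- mug: mug with a handle, 82 mm across, 100 mm tall; bystander, leave alone. Origin: centre of its underside.
- soap: soap bottle, 52x92 mm, 197 mm tall; bystander, leave alone. Origin: centre of its underside.
- scrubber: scrub pad, 44x58x18 mm; bystander, leave alone. Origin: centre of its underside.
- capsule: coffee capsule, 56 mm across, 30 mm tall; bystander, leave alone. Origin: centre of its underside.
- brush: nail brush, 30x85x22 mm; bystander, leave alone. Origin: centre of its underside.
There are look-alikes about, which are no part of the job. What is shaped like the jar but red is not meant. What is shaped like the reader but blue is not meant.

How it is judged:
By the outcome, as a careful person would: the job done as asked, in the order asked, and still so for the second after the job is handed in, while the arm keeps its last pose, push and grip.
It also fails if it takes over 48 s, if anything falls off the work surface, if the arm or the gripper's body presses on something with over 40 N, if the wrist force passes 120 N, or if a joint passes its speed limit or range.

## Robot

A 7-joint arm with a two-finger parallel gripper is mounted at the origin on a cart in front of the work surface, level with it; the furniture and walls round the work are solid. World frame = base frame: x ahead of the robot, y to its left, z up, the work surface at z = 0. Lengths are in m, angles in rad, forces in N, time in s.
With the tool pointing down it reaches from about 0.4 to 0.875 m from the base axis. Payload 6.5 kg.
Tool frame: the origin (TCP) lies at the very end of the fingers, on their centre line; the grasp point (between the pads) lies 19 mm behind it; z points along the fingers, y is the line along which they close (so a half turn about z gives the same grasp; the last joint's range is limited). The gripper opens to 85 mm and grips with 20 to 120 N. Pads are 22 mm wide; open, the fingers measure 114 mm over their backs; the gripper's body (76 mm by 85 mm) begins 54 mm behind the grasp point. The pads swing forward as they close: fully open they stand 13 mm farther back than shut.
Start: joints at [1.042, 0.536, -0.004, 1.538, 0.003, 1.067, -0.071], TCP at [0.29, -0.582, 0.231] pointing down, gripper open.
Joint ranges: [-2.7, 2.7], [-0.37, 2.16], [-1.27, 1.26], [0.24, 2.4], [-1.31, 4.45], [0.19, 1.91], [-2.76, 2.76]. Speed limits (rad/s): [2.39, 2.39, 3.14, 3.14, 3.14, 3.14, 3.14].

## Interface

Orientations are given as a 3x3 rotation matrix whose columns are the frame's x, y, z axes.
In Python, from bench import get_state, camera, camera_params, job gives the robot as it stands.
- The arm moves only by the tool send_rows, never from a script. Its argument "commands" is a list that holds one entry, the list of rows, each a list of 7 numbers: the shift along the tool's x, y, z scaled (see below), then the turn, a rotation vector about the tool's x, y, z scaled (see below), then the opening, from 0 (shut) to 1 (fully open). A call has 1 to 5 rows; each row is the pose to reach, as a shift and turn from the pose commanded when the call began, along the tool's axes at that moment; what a row does not reach only later rows make up. The controller multiplies each number of a shift by 10 cm and each number of a turn by pi/2 rad. A row lasts 1/8 s, in which the tool goes at most 62.5 mm and 10.7 degrees, less where a joint would pass 70% of its speed; a pose out of reach is approached as far as the arm can. A call with a number of a shift or a turn outside -1 to 1 is refused whole. A call with a gripper value outside its range is refused whole. The fingers move at their own pace and stop on an object; "grip_force" is the grip in N (left out, the last holds). Time passes only in rows, so rows that repeat a pose let the fingers close. It gives the time, the measured TCP pose, the force, the opening and the grip force at its end, in the units of the state.
- get_state(): the state, without advancing time (a new reading comes with each control period).
- camera(name): name is "scene" or "top"; returns (picture, depth): 420x560x3 uint8, blue, green, red; 420x560 float32, m along the optical axis (not along the pixel's ray), 0 where there is no reading.
- camera_params(name): a dict with "intrinsics" (3x3 intrinsics, pixels), "k1" (the pictures are not rectified: a ray, as slopes to the right and down, at radius r is drawn at 1 + k1 r^2 times it, then the intrinsics apply), "R" (3x3) and "t" (3): a world point X has camera coordinates R X + t. Camera axes: x right, y down, z forward; pixel columns grow to the right and rows downward; lengths in m; the calibration is good to about 2 mm. A picture is of the moment at which its call begins. camera_params takes no time and is no camera call.
- job.sign_off(): hands the job in; it is judged then, once.
The state is a dict: "clock": time; "joint_positions": joint angles; "joint_vel": joint speeds; "joint_torque": joint torques, N m; "position": TCP position; "eef_rot": TCP orientation; "force": force on the tool from outside, world axes, zero at the start; "wrist_torque": the same for the moment, N m; "opening": opening from 0.0 (shut) to 1.0 (fully open); "gripper_force": force on a finger pad.
Only numpy, scipy, OpenCV 4.12 (cv2) and the standard library are available. Lean on these libraries where they do the work, as an engineer would, in place of code of your own. Each camera call takes 0.05 s, during which the arm holds its last target. There are 200 camera calls.

## Working session

There is one attempt and no reset: what is moved stays moved. The work goes in short steps, Python scripts to look and compute and a tool call to move; the robot and the scene stay as the last step left them, time stands still between calls to the robot, and variables do not carry over. Pictures are saved under pics/ and viewed, at most 10 in all, crops included, and the job is handed in when it is done.

Besides the shell and the picture viewer there is one more tool, called after "Call:" by a JSON object that holds its "fn" and its "kwargs". send_rows: Moves the arm, as the interface text tells. Its arguments: {"type":"object","properties":{"commands":{"type":"array","items":{"type":"array","items":{"type":"array","items":{"type":"number"}}}},"grip_force":{"type":"number"}},"required":["commands"]}

```bash
mkdir -p pics
cat > h.py <<'E'
import numpy as np, cv2
from bench import get_state, camera, camera_params, job
def cloud(name):
    im,d=camera(name); p=camera_params(name); K=np.array(p["intrinsics"]);k=p["k1"];R=np.array(p["R"]);t=np.array(p["t"])
    v,u=np.mgrid[0:420,0:560]; q=np.stack([(u-K[0,2])/K[0,0],(v-K[1,2])/K[1,1]],-1); s=q.copy()
    for _ in range(8): s=q/(1+k*(s**2).sum(-1,keepdims=True))
    ray=np.dstack([s,np.ones_like(s[...,0])])
    X=(ray*d[...,None]-t)@R; X[d==0]=np.nan
    return im,d,X,ray@R,-R.T@t
E
python3 - <<'E'
from h import *
for n in("scene","top"):
    im,d,X,r,o=cloud(n); cv2.imwrite(f"pics/{n}0.png",im); np.savez(f"{n}0.npz",im=im,X=X,r=r,o=o); print(n,o)
s=get_state();print(s)
E
```

```text
scene [-0.16462934  0.43261127  1.02709644]
top [ 0.38416407 -0.0228808   1.88461348]
{'clock': 0.1, 'joint_positions': array([ 1.04178627,  0.53706759, -0.00444177,  1.53877039,  0.00261458,
        1.06728303, -0.07119234]), 'joint_vel': array([ 0.0005621 , -0.00165263,  0.00204312, -0.00203032,  0.00018784,
       -0.00091713,  0.00069444]), 'joint_torque': array([ 3.35904944e-03, -5.84562135e+01,  1.05245993e+00, -2.59777325e+01,
        1.27055438e-02,  4.65177771e-03, -9.01789321e-06]), 'position': array([ 0.28993786, -0.58112741,  0.23051698]), 'eef_rot': array([[ 8.94761605e-01,  4.46543444e-01, -7.88582586e-04],
       [ 4.46544123e-01, -8.94760666e-01,  1.30256056e-03],
       [-1.23942799e-04, -1.51761810e-03, -9.99998841e-01]]), 'force': array([-0.40751615, -0.52084022, -0.07268111]), 'wrist_torque': array([-0.04369523, -0.02906352,  0.03208448]), 'gripper_force': 0.0, 'opening': 0.9982664093710335}
```

View pics/scene0.png

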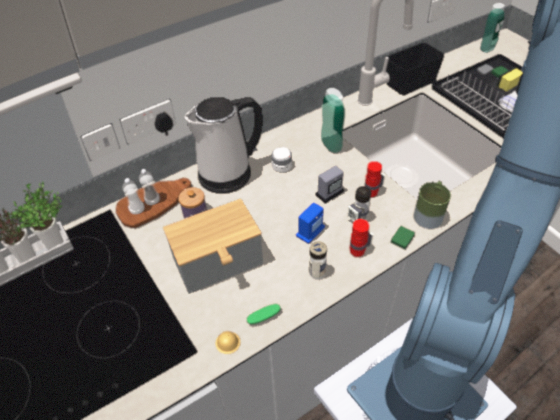

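View pics/top0.png

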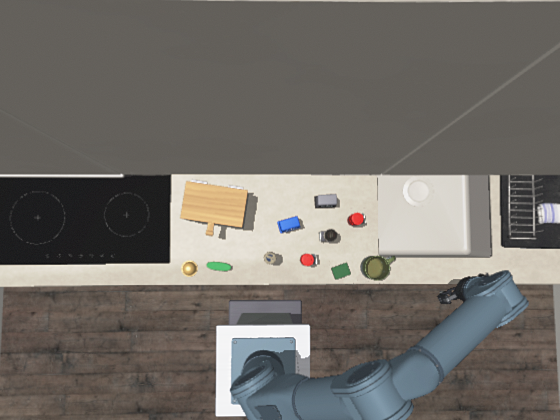

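The scene picture shows the tagged jar at (362,200), its reader at (330,183) and the box at (215,245). In the top view the jar cap is at (331,236) with the tag to its left, the reader at (326,201), the lid at (215,205) and the pull at (210,230).

Run:
```python
from h import *
f=np.load("top0.npz"); im,X,r,o=f["im"],f["X"],f["r"],f["o"]
g=np.load("scene0.npz")
def ctr(Z,u0,u1,v0,v1): 
    s=X[v0:v1,u0:u1]; m=abs(s[...,2]-Z[0])<Z[1]; return s[m]
def rect(P,n):
    c,wh,a=cv2.minAreaRect(P[:,:2].astype(np.float32)); print(n,len(P),np.round(c,4),np.round(wh,4),a,"z",np.median(P[:,2]),"mean",P.mean(0).round(4))
rect(ctr((.105,.008),318,345,224,248),"cap")
rect(ctr((.055,.025),312,345,224,248),"tagtop")
rect(ctr((.081,.008),308,345,190,214),"reader")
rect(ctr((.12,.02),178,252,178,226),"lid")
rect(ctr((.12,.02),200,220,227,240),"pull")
for n,b in dict(plain=(260,285,248,268),red=(298,320,248,270),red2=(345,370,208,230),blue=(274,304,212,236),soap=(0,0,0,0)).items():
    P=X[b[2]:b[3],b[0]:b[1]].reshape(-1,3); P=P[P[:,2]>.02]
    if len(P): rect(P,n)
# scene cloud
X=g["X"]
rect(ctr((.105,.006),350,375,183,205),"s cap")
rect(ctr((.06,.02),343,362,200,222),"s tag")
rect(ctr((.081,.006),312,350,162,190),"s reader")
rect(ctr((.121,.008),160,270,200,265),"s lid")
a=cv2.resize(im[175:285,170:390],None,fx=3.6,fy=3.6,interpolation=cv2.INTER_CUBIC)
b=cv2.resize(g["im"][150:240,290:400],None,fx=2,fy=2,interpolation=cv2.INTER_CUBIC)
c=np.zeros((600,792,3),np.uint8); c[:396]=a; c[400:580,:220]=b
e=cv2.resize(g["im"][195:295,160:270],None,fx=2,fy=2);c[400:600,300:520]=e
cv2.imwrite("pics/crop1.png",c)
```

```text
cap 112 [ 0.4509 -0.2247] [0.0382 0.0386] 26.338685989379883 z 0.10483207454924962 mean [ 0.4511 -0.2246  0.1048]
tagtop 64 [ 0.4467 -0.2062] [0.042  0.0305] 14.084857940673828 z 0.05966306813979241 mean [ 0.4481 -0.2012  0.0585]
reader 187 [ 0.5714 -0.2155] [0.0369 0.0654] 1.7205384969711304 z 0.08068526274304266 mean [ 0.571  -0.2158  0.0809]
lid 2438 [0.5527 0.1574] [0.2043 0.1413] 81.78267669677734 z 0.12592085717593401 mean [0.5537 0.1577 0.1258]
pull 65 [0.4645 0.1709] [0.0264 0.0234] 0.5192441344261169 z 0.12693641524252997 mean [0.4638 0.1704 0.1267]
plain 124 [ 0.3766 -0.0231] [0.0386 0.0393] 63.37487030029297 z 0.10430332403861872 mean [ 0.3769 -0.0232  0.1033]
red 179 [ 0.3696 -0.1529] [0.0543 0.0395] 89.85148620605469 z 0.10278235000049253 mean [ 0.3711 -0.1509  0.091 ]
red2 189 [ 0.5049 -0.319 ] [0.056  0.0412] 88.11382293701172 z 0.10088887862162249 mean [ 0.5047 -0.3124  0.0881]
blue 231 [ 0.4895 -0.0874] [0.0379 0.069 ] 16.00387954711914 z 0.07994452280176155 mean [ 0.4892 -0.0883  0.078 ]
s cap 167 [ 0.4521 -0.2223] [0.0404 0.0393] 24.59421730041504 z 0.1043596952858159 mean [ 0.4514 -0.2211  0.1044]
s tag 172 [ 0.4517 -0.1981] [0.0369 0.0246] 0.9023594260215759 z 0.058615990760712736 mean [ 0.4493 -0.1973  0.058 ]
s reader 231 [ 0.573  -0.2123] [0.0382 0.0658] 2.427412271499634 z 0.08009961570714894 mean [ 0.5714 -0.2114  0.0801]
s lid 3719 [0.5372 0.1641] [0.2051 0.1748] 81.45587921142578 z 0.12565835821320742 mean [0.5463 0.1653 0.1254]
```

View pics/crop1.png

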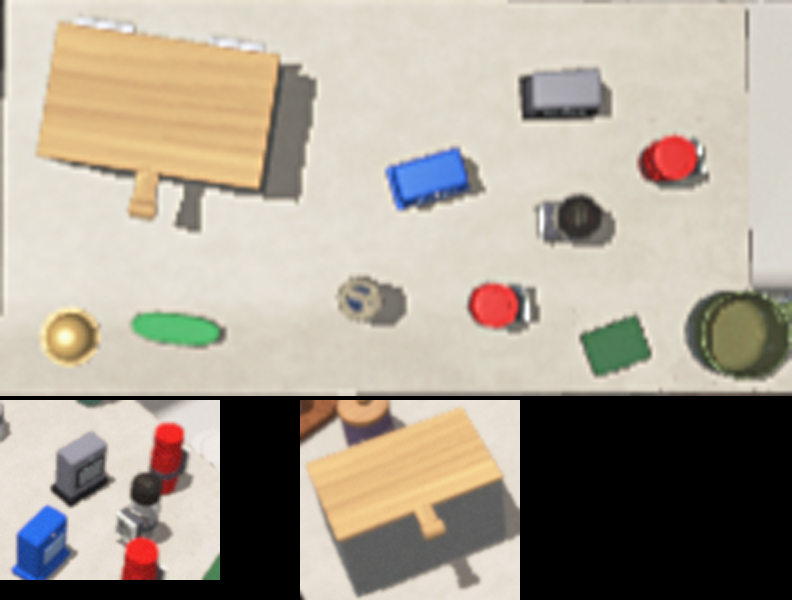

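The crop shows the tag pointing to about +y, the reader facing the robot, and the box turned by roughly -8 degrees. I'm moving above the jar now.

Call:
{"fn": "send_rows", "kwargs": {"commands": [[[0.35,-0.28,0,0,0,0,0.75],[0.7,-0.56,0,0,0,0,0.75],[1.0,-0.82,0,0,0,0,0.75]]]}}

```text
clock: 0.48
position: [0.3437, -0.4617, 0.2309]
eef_rot: [[0.894, 0.447, -0.0], [0.447, -0.894, 0.001], [0.0, -0.001, -1.0]]
force: [0.1, -0.2, 0.5]
opening: 0.753
gripper_force: 0.0
```

Call:
{"fn": "send_rows", "kwargs": {"commands": [[[0.35,-0.28,0,0,0,0,0.75],[0.7,-0.56,0,0,0,0,0.75],[1.0,-0.82,0,0,0,0,0.75]]]}}

```text
clock: 0.85
position: [0.3964, -0.3437, 0.231]
eef_rot: [[0.894, 0.447, -0.0], [0.447, -0.894, 0.001], [-0.0, -0.001, -1.0]]
force: [0.4, 0.3, -0.0]
opening: 0.749
gripper_force: 0.0
```

Call:
{"fn": "send_rows", "kwargs": {"commands": [[[0.35,-0.28,0,0,0,0,0.75],[0.7,-0.56,0,0,0,0,0.75],[1.0,-0.82,0,0,0,0,0.75],[1.0,-0.82,0,0,0,0,0.75]]]}}

```text
clock: 1.35
position: [0.45, -0.224, 0.2311]
eef_rot: [[0.892, 0.452, 0.0], [0.452, -0.892, 0.002], [0.001, -0.001, -1.0]]
force: [-0.2, -0.7, -0.6]
opening: 0.752
gripper_force: 0.0
```

Call:
{"fn": "send_rows", "kwargs": {"commands": [[[0,0,0,0,0,-0.12,0.75],[0,0,0,0,0,-0.24,0.75],[0,0,0,0,0,-0.36,0.75],[0,0,0,0,0,-0.48,0.75],[0,0,0,0,0,-0.59,0.75]]]}}

```text
clock: 1.98
position: [0.448, -0.2287, 0.231]
eef_rot: [[0.176, 0.984, -0.001], [0.984, -0.176, -0.0], [-0.0, -0.001, -1.0]]
force: [0.6, 0.7, 0.4]
opening: 0.752
gripper_force: 0.0
```

```bash
cat >> h.py <<'E'
def togo(xyz,yaw_y=None):
    "shift in units along tool axes to TCP target; yaw_y: wanted direction of tool y (deg)"
    s=get_state(); R=s["eef_rot"]; y=np.degrees(np.arctan2(R[1,1],R[0,1]))
    print("t",round(s["clock"],2),"pos",s["position"].round(4),"yaw_y",round(y,2),"z",R[:,2].round(3),"open",round(s["opening"],3),"F",s["force"].round(1),"grip",round(s["gripper_force"],1),"j",s["joint_positions"].round(2))
    print("shift",((R.T@(np.array(xyz)-s["position"]))*10).round(3), "" if yaw_y is None else ("turn z units",round(-(yaw_y-y)/90,3)))
E
python3 - <<'E'
from h import *
togo([.451,-.2225,.077],-8.3)
X=np.load("scene0.npz")["X"]
print(X[40,60],X[80,60],X[60,150],X[5:90:10,30])
g=np.load("scene0.npz")
# two-view: tag top plate edges; bright tag pixels
for n,b in(("top",(315,332,225,250)),("scene",(343,366,196,224))):
    f=np.load(n+"0.npz"); P=f["X"][b[2]:b[3],b[0]:b[1]]; I=f["im"][b[2]:b[3],b[0]:b[1]]
    m=(P[...,2]>.052)&(P[...,2]<.07); Q=P[m]; q=np.c_[Q,I[m].mean(1)]; np.set_printoptions(suppress=True); print(n,q[q[:,1].argsort()[::-1]].round(3)[:45])
E
```

```text
t 1.98 pos [ 0.448  -0.2287  0.231 ] yaw_y -10.14 z [-0.001 -0.    -1.   ] open 0.752 F [0.6 0.7 0.4] grip 0.0 j [ 0.64  0.31 -0.31  1.91  0.12  0.95  0.1 ]
shift [0.067 0.02  1.54 ] ('turn z units', np.float64(-0.02))
[0.57081083 0.33733505 0.67581883] [0.5869936  0.35559699 0.60311396] [0.91892605 0.0986921  0.37925722] [[0.57251531 0.36259767 0.7426824 ]
 [0.56976305 0.3673504  0.72956195]
 [0.57102331 0.37188211 0.71465714]
 [0.57080869 0.37669021 0.70015528]
 [0.57484823 0.3813525  0.68346668]
 [0.57175103 0.38667232 0.66984125]
 [0.5724499  0.39190014 0.65417304]
 [0.57314523 0.39730504 0.63821121]
 [0.58332356 0.40251141 0.61673408]]
top [[  0.463  -0.191   0.058 142.333]
 [  0.46   -0.191   0.052 139.   ]
 [  0.446  -0.193   0.065 255.   ]
 [  0.443  -0.193   0.065 251.333]
 [  0.453  -0.193   0.066 255.   ]
 [  0.44   -0.194   0.062 210.333]
 [  0.46   -0.194   0.063 229.667]
 [  0.457  -0.194   0.061 255.   ]
 [  0.433  -0.194   0.057 198.   ]
 [  0.45   -0.194   0.058 255.   ]
 [  0.436  -0.194   0.055 185.333]
 [  0.463  -0.194   0.057 186.667]
 [  0.44   -0.197   0.066 1
[... 2010 characters left out ...]
 [  0.465  -0.192   0.063 178.667]
 [  0.453  -0.192   0.061 169.667]
 [  0.437  -0.192   0.057 185.333]
 [  0.449  -0.193   0.058 237.   ]
 [  0.444  -0.193   0.054 218.667]
 [  0.445  -0.193   0.06  202.333]
 [  0.437  -0.193   0.06  203.667]
 [  0.442  -0.193   0.06  202.333]
 [  0.466  -0.194   0.057 213.333]
 [  0.458  -0.194   0.06  160.   ]
 [  0.447  -0.194   0.062 143.667]
 [  0.435  -0.194   0.058 126.   ]
 [  0.459  -0.194   0.062 120.   ]
 [  0.463  -0.194   0.059 155.   ]
 [  0.451  -0.195   0.058 190.   ]
 [  0.445  -0.196   0.059 149.333]
 [  0.462  -0.196   0.063 118.667]
 [  0.45   -0.196   0.062 118.   ]
 [  0.457  -0.196   0.059 128.667]
 [  0.441  -0.196   0.058 163.333]]
```

Call:
{"fn": "send_rows", "kwargs": {"commands": [[[0.07,0.02,0.3,0,0,-0.02,0.75],[0.07,0.02,0.6,0,0,-0.02,0.75],[0.07,0.02,0.9,0,0,-0.02,0.75]]]}}

```text
clock: 2.35
position: [0.4514, -0.2222, 0.1402]
eef_rot: [[0.151, 0.989, -0.0], [0.989, -0.151, -0.001], [-0.001, -0.0, -1.0]]
force: [1.3, 0.4, -0.1]
opening: 0.751
gripper_force: 0.0
```

Call:
{"fn": "send_rows", "kwargs": {"commands": [[[0,0,0.3,0,0,0,0.75],[0,0,0.55,0,0,0,0.75],[0,0,0.69,0,0,0,0.75],[0,0,0.69,0,0,0,0.75]]]}}

```text
clock: 2.85
position: [0.4512, -0.2213, 0.0716]
eef_rot: [[0.15, 0.989, -0.002], [0.989, -0.15, 0.0], [0.0, -0.002, -1.0]]
force: [-1.0, 0.6, -0.6]
opening: 0.748
gripper_force: 0.0
```

Run:
```python
from h import *
togo([.451,-.2225,.071],-8.3)
im,d,X,r,o=cloud("scene"); cv2.imwrite("pics/g.png",cv2.resize(im[110:250,280:450],None,fx=4,fy=4,interpolation=cv2.INTER_CUBIC))
```

```text
t 2.85 pos [ 0.4512 -0.2213  0.0716] yaw_y -8.62 z [-0.002  0.    -1.   ] open 0.748 F [-1.   0.6 -0.6] grip 0.0 j [ 0.57  0.55 -0.26  2.02  0.24  0.6   0.  ]
shift [-0.012 -0.     0.006] ('turn z units', np.float64(-0.004))
```

View pics/g.png

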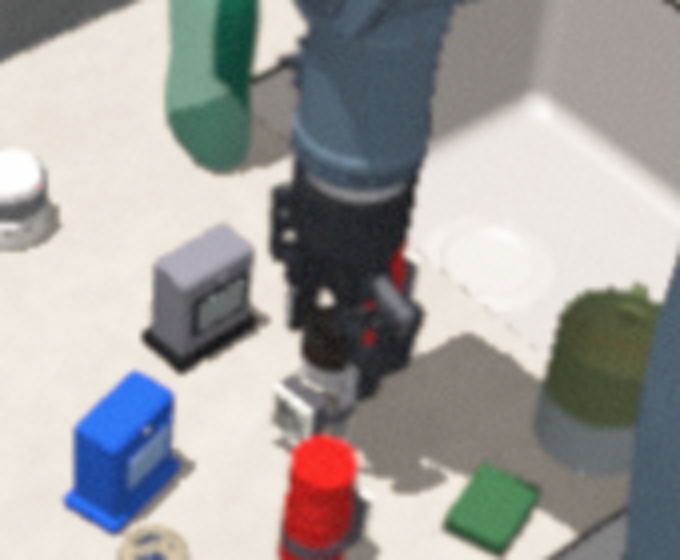

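The fingers are either side of the cap at about (325,345) in the crop and clear of everything else. Closing on it.

Call:
{"fn": "send_rows", "kwargs": {"commands": [[[0,0,0,0,0,0,0.4],[0,0,0,0,0,0,0.2],[0,0,0,0,0,0,0.2],[0,0,0,0,0,0,0.2],[0,0,0,0,0,0,0.2]]], "grip_force": 30}}

```text
clock: 3.52
position: [0.4529, -0.2214, 0.0733]
eef_rot: [[0.149, 0.989, 0.002], [0.989, -0.149, -0.001], [-0.001, 0.002, -1.0]]
force: [-0.8, -0.7, 6.8]
opening: 0.469
gripper_force: 30.1
```

Call:
{"fn": "send_rows", "kwargs": {"commands": [[[0,0,-0.01,0,0,0.1,0.2],[0,0,-0.01,0,0,0.2,0.2],[0,0,-0.01,0,0,0.3,0.2],[0,0,-0.01,0,0,0.4,0.2],[0,0,-0.01,0,0,0.5,0.2]]]}}

```text
clock: 4.15
position: [0.4517, -0.2211, 0.0734]
eef_rot: [[0.808, 0.59, -0.0], [0.59, -0.808, -0.0], [-0.0, -0.0, -1.0]]
force: [0.1, 0.3, -1.4]
opening: 0.47
gripper_force: 30.4
```

Call:
{"fn": "send_rows", "kwargs": {"commands": [[[0,0,0,0,0,0.1,0.2],[0,0,0,0,0,0.2,0.2],[0,0,0,0,0,0.3,0.2],[0,0,0,0,0,0.4,0.2],[0,0,0,0,0,0.48,0.2]]]}}

```text
clock: 4.78
position: [0.4516, -0.2207, 0.0734]
eef_rot: [[0.992, -0.122, -0.001], [-0.122, -0.992, 0.0], [-0.001, -0.0, -1.0]]
force: [-1.0, 0.6, 0.8]
opening: 0.468
gripper_force: 30.4
```

Run:
```python
from h import *
togo([.451,-.2225,.071],-96.6)
im,d,X,r,o=cloud("scene"); cv2.imwrite("pics/g2.png",cv2.resize(im[110:250,280:450],None,fx=4,fy=4,interpolation=cv2.INTER_CUBIC))
```

```text
t 4.78 pos [ 0.4516 -0.2207  0.0734] yaw_y -97.03 z [-0.001  0.    -1.   ] open 0.468 F [-1.   0.6  0.8] grip 30.4 j [ 0.25  0.54  0.14  2.04 -0.13  0.58 -1.21]
shift [-0.004  0.018  0.024] ('turn z units', np.float64(-0.005))
```

View pics/g2.png

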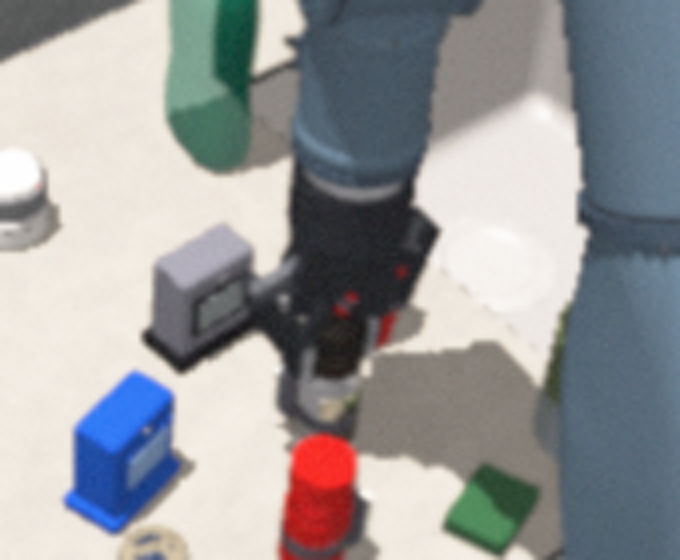

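Turned in place. I'll set it down, open, rise and measure.

Call:
{"fn": "send_rows", "kwargs": {"commands": [[[0,0,0.01,0,0,0,0.2],[0,0,0.01,0,0,0,0.2],[0,0,0.01,0,0,0,0.75],[0,0,0.01,0,0,0,0.75],[0,0,0.01,0,0,0,0.75]]]}}

```text
clock: 5.45
position: [0.452, -0.221, 0.0722]
eef_rot: [[0.993, -0.117, -0.0], [-0.117, -0.993, 0.0], [-0.0, -0.0, -1.0]]
force: [-0.4, -0.1, 0.7]
opening: 0.75
gripper_force: 0.0
```

Call:
{"fn": "send_rows", "kwargs": {"commands": [[[0,0,-0.2,0,0,0,0.75],[0,0,-0.6,0,0,0,0.75],[0,0,-1.0,0,0,0,0.75]]]}}

```text
clock: 5.82
position: [0.4517, -0.2209, 0.1731]
eef_rot: [[0.993, -0.118, -0.001], [-0.118, -0.993, 0.0], [-0.001, -0.0, -1.0]]
force: [0.8, -1.0, 0.2]
opening: 0.751
gripper_force: 0.0
```

Call:
{"fn": "send_rows", "kwargs": {"commands": [[[-0.2,-0.45,-0.1,0,0,0,0.75],[-0.4,-0.9,-0.2,0,0,0,0.75],[-0.4,-1.0,-0.2,0,0,0,0.75]]]}}

```text
clock: 6.2
position: [0.4235, -0.1143, 0.1927]
eef_rot: [[0.994, -0.114, 0.0], [-0.114, -0.994, 0.001], [0.0, -0.001, -1.0]]
force: [1.0, 0.3, -0.3]
opening: 0.746
gripper_force: 0.0
```

Call:
{"fn": "send_rows", "kwargs": {"commands": [[[0,-0.45,0,0,0,0,0.75],[0,-0.9,0,0,0,0,0.75],[0,-1.0,0,0,0,0,0.75]]]}}

```text
clock: 6.58
position: [0.4366, -0.0155, 0.1921]
eef_rot: [[0.993, -0.114, 0.0], [-0.114, -0.993, 0.0], [0.0, -0.001, -1.0]]
force: [-0.2, -0.5, -1.0]
opening: 0.748
gripper_force: 0.0
```

```bash
cat > m.py <<'E'
from h import *
togo([.46,.17,.2],-98.3)
out=[]
for n in("top","scene"):
    C=[cloud(n) for _ in range(6)]; X=np.nanmean([c[2] for c in C],0); im=C[0][0]
    P=X.reshape(-1,3); B=C[0][0].reshape(-1,3)
    def box(x0,x1,y0,y1,z0,z1): return P[(P[:,0]>x0)&(P[:,0]<x1)&(P[:,1]>y0)&(P[:,1]<y1)&(P[:,2]>z0)&(P[:,2]<z1)]
    def rc(p,l):
        c,w,a=cv2.minAreaRect(p[:,:2].astype(np.float32)); print(n,l,len(p),np.round(c,4),np.round(w,4),round(a,2),"mean",p.mean(0).round(4)); return p
    rc(box(.42,.48,-.255,-.19,.1,.11),"cap"); rc(box(.53,.61,-.26,-.17,.077,.085),"reader")
    t=rc(box(.47,.50,-.26,-.19,.052,.07),"tag"); f=t[t[:,0]>t[:,0].max()-.006]; print(" front",f.mean(0).round(4),"y range",f[:,1].min().round(4),f[:,1].max().round(4),"slope deg",np.degrees(np.polyfit(f[:,1],f[:,0],1)[0]).round(1))
    rc(box(.44,.482,.14,.20,.115,.14),"pull"); 
    l=rc(box(.40,.70,.0,.30,.118,.14),"lid"); l=l[l[:,0]>.5]; rc(l,"lid x>.5")
cv2.imwrite("pics/m.png",cv2.resize(im[150:250,290:400],None,fx=5,fy=5,interpolation=cv2.INTER_CUBIC))
E
python3 m.py
```

```text
t 6.58 pos [ 0.4366 -0.0155  0.1921] yaw_y -96.55 z [ 0.  0. -1.] open 0.748 F [-0.2 -0.5 -1. ] grip 0.0 j [-0.14  0.23  0.08  2.12 -0.03  0.79 -1.73]
shift [ 0.021 -1.87  -0.078] ('turn z units', np.float64(0.019))
top cap 119 [ 0.4461 -0.2218] [0.0382 0.0384] 26.53 mean [ 0.4457 -0.2221  0.1049]
top reader 185 [ 0.5713 -0.2167] [0.0345 0.0631] 3.57 mean [ 0.5709 -0.2157  0.0806]
top tag 26 [ 0.4735 -0.22  ] [0.0096 0.0308] 7.12 mean [ 0.4741 -0.2208  0.0594]
 front [ 0.4772 -0.2225  0.0597] y range -0.2348 -0.2075 slope deg -2.8
top pull 72 [0.4647 0.1705] [0.0225 0.0323] 87.85 mean [0.4649 0.17   0.1269]
top lid 2505 [0.5351 0.1601] [0.2038 0.1728] 82.06 mean [0.5498 0.1578 0.126 ]
top lid x>.5 2229 [0.5562 0.1571] [0.2038 0.1303] 82.06 mean [0.5579 0.1608 0.126 ]
scene cap 164 [ 0.4469 -0.2198] [0.0388 0.0406] 31.74 mean [ 0.4459 -0.2188  0.1046]
scene reader 79 [ 0.5728 -0.2134] [0.0314 0.0634] 0.36 mean [ 0.5692 -0.2273  0.0803]
scene tag 25 [ 0.4756 -0.2121] [0.0085 0.0263] 10.31 mean [ 0.4756 -0.2091  0.0588]
 front [ 0.4782 -0.211   0.0587] y range -0.2243 -0.1986 slope deg -7.8
scene pull 137 [0.4669 0.1759] [0.0247 0.031 ] 86.79 mean [0.4634 0.1762 0.1258]
scene lid 3821 [0.537 0.164] [0.2047 0.1729] 81.67 mean [0.5466 0.1651 0.1257]
scene lid x>.5 3312 [0.5574 0.161 ] [0.2047 0.1317] 81.67 mean [0.5563 0.1686 0.1258]
```

View pics/m.png

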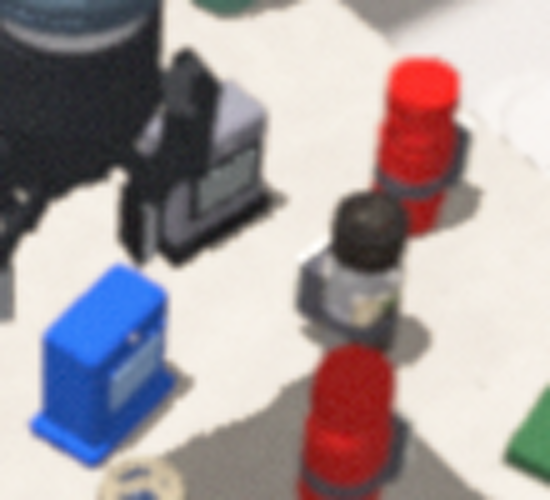

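The jar stands upright at (365,270) in the crop with its tag toward the reader. I'll check its yaw more closely with a plane fit to the tag face in the start view, and by averaging a top view of it as it stands now.

Run:
```python
from h import *
f=np.load("scene0.npz"); P=f["X"].reshape(-1,3); I=f["im"].reshape(-1,3).max(1)
J=np.array([.4512,-.2223])
m=(abs(P[:,0]-J[0])<.024)&(P[:,1]-J[1]>.024)&(P[:,1]-J[1]<.042)&(P[:,2]>.015)&(P[:,2]<.057); Q=P[m]
for k in range(6):
    A=np.c_[Q[:,0],Q[:,2],np.ones(len(Q))]; c=np.linalg.lstsq(A,Q[:,1],rcond=None)[0]; e=Q[:,1]-A@c; 
    if k<5: Q=Q[abs(e)<max(.003,2*e.std())]
print("plane fit start",len(Q),"std",e.std(),"yaw",90+np.degrees(np.arctan(-c[0])),"tilt",np.degrees(np.arctan(c[1])),"mean",Q.mean(0),"min/max x",Q[:,0].min(),Q[:,0].max())
# now: averaged top, white/grey tag pixels by colour, rays onto z=.06
C=[cloud("top") for _ in range(12)]; im=np.mean([c[0].astype(float) for c in C],0); r,o=C[0][3],C[0][4]
def onz(uv_mask,z,w=None):
    R=r[uv_mask]; return o+R*((z-o[2])/R[:,2:])
X=np.nanmean([c[2] for c in C],0); g=im.min(2)
reg=(abs(X[...,0]-.479)<.012)&(abs(X[...,1]+.221)<.03); reg=cv2.dilate(reg.astype(np.uint8),np.ones((3,3)))>0
v,u=np.where(reg); print(u.min(),u.max(),v.min(),v.max())
print(g[v.min():v.max()+1,u.min():u.max()+1].astype(int))
print((X[v.min():v.max()+1,u.min():u.max()+1,2]*1000).astype(int))
```

```text
plane fit start 88 std 0.0012448097967446062 yaw 84.41743761400694 tilt 0.16805770899532232 mean [ 0.44993284 -0.18995242  0.04016272] min/max x 0.43278387650413946 0.4693036872314045
317 335 224 232
[[213 213 212 213 213 212 210 210 209 206 206 205 205 203 200 200 201 201
  202]
 [213 214 213 214 214 212 209 207 207 206 206 205 205 207 205 204 203 203
  204]
 [213 213 212 212 211 209 208 206 207 208 211 204 192 206 209 214 207 205
  205]
 [211 210 207 207 206 207 214 221 233 236 245 222 199 192 195 203 207 207
  204]
 [209 207 206 204 199 187 197 207 235 244 255 220 201 156 148 148 179 205
  204]
 [206 207 206 206 194 130 135 114 117 129 138 120 119 110 108 107 118 177
  204]
 [205 205 206 211 201  86  97 107 110 106  97  97  94  96  98 100  90 129
  203]
 [204 204 204 212 206  91  84 118 140 115  75  70  62  64  66  77  80 109
  179]
 [205 206 205 210 207 117  77 120 136  95  50  47  48  49  48  47  48  70
  126]]
[[ -3   0   1   1   1   2   0   0   2  -3   0   0  -1   2   4  -1   2  -2
   -1]
 [ -2   0   1  -3   0  -3   0  -1   0   1   0  -3   0   0   2   0   0  -1
    0]
 [ -1   0   0   0   0   0   1   0   0   0   1   0   0   0  -3  -1  -2  -1
   -1]
 [ -2   0   0   0   0   1   0   0  -2   1  -1   0  -1   4  -2  60   1  -2
   -1]
 [ -1   0  -1   0   1  -1   0  58  59  57  61  60  62  58  58  62   0   0
    0]
 [  0  -2   0   0   0  44  57  56  58  60  61  60  57  58  59  59   0   0
    0]
 [  0   1  -1   1   0  40  59  61  57  61  59  59  60  59  60  61  -3   0
   -1]
 [ -1  -1   0   0   1  34  59  59  59  60  56 104 102 105 105  58  -1   2
    3]
 [  0   0   0   0   1  29  60  61  60  91 105 106 104 104 104 104 105   0
    1]]
```

Run:
```python
from h import *
C=[cloud("scene") for _ in range(8)]; im=np.mean([c[0].astype(float) for c in C],0).astype(np.uint8); np.save("scene1.npy",im)
a=np.load("scene0.npz")["im"]; b=np.load("top0.npz")["im"]; t=np.mean([camera("top")[0].astype(float) for _ in range(8)],0).astype(np.uint8); np.save("top1.npy",t)
def cr(i,u,v,n,k):
    c=cv2.resize(i[v:v+n,u:u+n],None,fx=k,fy=k,interpolation=cv2.INTER_NEAREST)
    for q in range(0,n,5):
        cv2.putText(c,str(u+q),(q*k,9),0,.33,(0,0,255),1); cv2.putText(c,str(v+q),(0,q*k+k//2),0,.33,(255,0,0),1); c[:,q*k]=c[:,q*k]//2+64; c[q*k]=c[q*k]//2+64
    return c
c=np.vstack([np.hstack([cr(a,340,192,30,13),cr(im,345,183,30,13)])])
d=np.hstack([cr(b,311,224,30,7)[:,:],cr(t,314,220,30,7)]); d=np.hstack([d,np.zeros((210,780-420,3),np.uint8)])
cv2.imwrite("pics/z.png",np.vstack([c,d])[:600])
```

```text
(no output)
```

View pics/z.png

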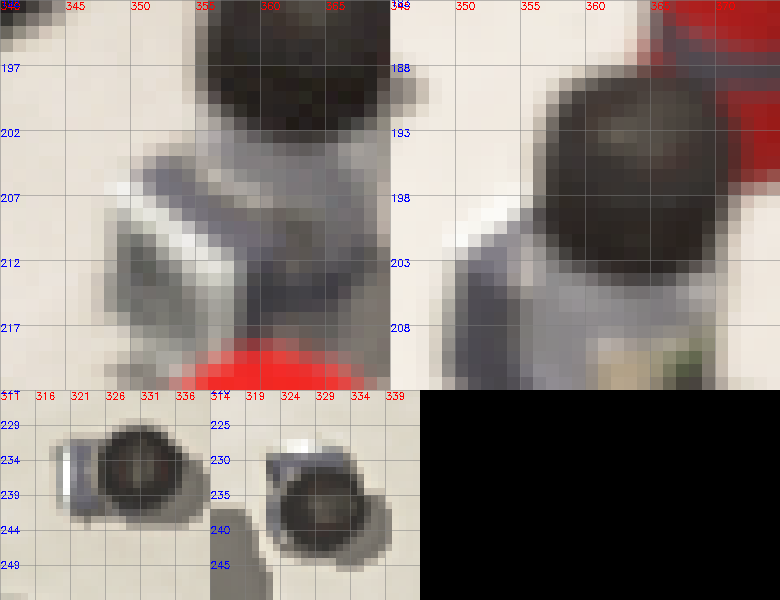

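Run:
```python
from h import *
def ray(n,uv,z=.06):
    p=camera_params(n);K=np.array(p["intrinsics"]);R=np.array(p["R"]);t=np.array(p["t"])
    q=cv2.undistortPoints(np.float64(uv).reshape(-1,1,2),K,np.array([p["k1"],0,0,0,0.])).reshape(-1,2)
    # model: distorted = q*(1+k1 r^2) as in OpenCV
    r=np.c_[q,np.ones(len(q))]@R; o=-R.T@t; return o+r*((z-o[2])/r[:,2:])
def fit(n,uv,l):
    P=ray(n,uv); d=np.linalg.svd(P[:,:2]-P[:,:2].mean(0))[2][0]; a=np.degrees(np.arctan2(d[1],d[0])); e=(P[:,:2]-P[:,:2].mean(0))@np.array([-d[1],d[0]]); L=np.ptp((P[:,:2]-P[:,:2].mean(0))@d)
    print(l,"normal",round((a+90)%180,1),"or",round((a+90)%180-180,1),"res",e.std().round(4),"len",L.round(4),"mean",P.mean(0).round(4))
a=np.load("scene0.npz")["im"].min(2).astype(float); uv=[]
for u in range(350,358):
    v0=int(round(207.3+(u-350)*.75)); rows=np.arange(v0-3,v0+4); w=np.clip(a[rows,u]-150,0,None); 
    # edge: steepest bright->dark above (block top / plate) 
    uv.append((u,(w*rows).sum()/w.sum()))
print(np.round(uv,2).tolist()); fit("scene",uv,"start scene strip")
b=np.load("top0.npz")["im"].min(2).astype(float); uv=[];uv2=[]
for v in range(232,240):
    c=np.arange(317,324); g=b[v,c]; uv.append((320+0.0,v)); 
    # dark/bright edge at half level right of the strip
    c=np.arange(320,324); g=b[v,c]; i=np.where((g[:-1]>160)&(g[1:]<=160))[0]
    if len(i): i=i[0]; uv2.append((c[i]+(g[i]-160)/(g[i]-g[i+1]),v))
print(np.round(uv2,2).tolist()); fit("top",uv2,"start top edge")
t=np.load("top1.npy").min(2).astype(float); uv=[]
for u in range(322,334):
    r=np.arange(225,232); g=t[r,u]; i=np.where((g[:-1]>165)&(g[1:]<=165))[0]
    if len(i): i=i[-1]; uv.append((u,r[i]+(g[i]-165)/(g[i]-g[i+1])))
print(np.round(uv,2).tolist()); fit("top",uv[1:8],"now top edge, left"); fit("top",uv,"now top edge")
# reader front top edge etc. in start top: mask of roof
X=np.load("top0.npz")["X"]
for n,z in (("top0",.0),("scene0",.0)):
    X=np.load(n+".npz")["X"].reshape(-1,3); m=(X[:,0]>.53)&(X[:,0]<.61)&(X[:,1]>-.26)&(X[:,1]<-.17)&(abs(X[:,2]-.0805)<.005); q=X[m,:2]; c=np.cov(q.T); w,V=np.linalg.eigh(c); print(n,"reader pca yaw",np.degrees(np.arctan2(V[1,0],V[0,0])))
```

```text
[[350.0, 206.45], [351.0, 207.87], [352.0, 208.75], [353.0, 209.7], [354.0, 210.5], [355.0, 211.37], [356.0, 212.24], [357.0, 212.31]]
start scene strip normal 92.5 or -87.5 res 0.0007 len 0.0262 mean [ 0.4481 -0.1901  0.06  ]
[[320.41, 232.0], [320.69, 233.0], [320.83, 234.0], [320.92, 235.0], [320.88, 236.0], [320.78, 237.0], [320.69, 238.0], [320.48, 239.0]]
start top edge normal 89.7 or -90.3 res 0.0006 len 0.0236 mean [ 0.4515 -0.1962  0.06  ]
[[322.0, 228.39], [323.0, 228.52], [324.0, 228.45], [325.0, 228.6], [326.0, 228.69], [327.0, 228.77], [328.0, 228.55], [329.0, 228.45], [330.0, 227.74], [331.0, 227.63], [332.0, 227.69], [333.0, 228.23]]
now top edge, left normal 179.7 or -0.3 res 0.0004 len 0.0203 mean [ 0.4749 -0.2144  0.06  ]
now top edge normal 4.0 or -176.0 res 0.001 len 0.0372 mean [ 0.4758 -0.2194  0.06  ]
top0 reader pca yaw -174.60737679494807
scene0 reader pca yaw -176.20636982532147
```

The tag's yaw comes out at 2±2.5° against about 3° wanted, so the jar is fine as it stands. On to the lid pull, at about (0.460, 0.173).

Call:
{"fn": "send_rows", "kwargs": {"commands": [[[0,-0.45,0,0,0,0,0.75],[0,-0.9,0,0,0,0,0.75],[0.01,-0.95,0,0,0,0,0.75]]]}}

```text
clock: 8.95
position: [0.4484, 0.0799, 0.1924]
eef_rot: [[0.994, -0.113, 0.001], [-0.113, -0.994, 0.001], [0.0, -0.001, -1.0]]
force: [-0.2, 0.1, 0.4]
opening: 0.748
gripper_force: 0.0
```

Call:
{"fn": "send_rows", "kwargs": {"commands": [[[0,-0.45,0,0,0,0.02,0.75],[0,-0.9,0,0,0,0.02,0.75],[0.01,-0.95,0,0,0,0.02,0.7],[0.01,-0.95,0,0,0,0.02,0.7]]]}}

```text
clock: 9.45
position: [0.4603, 0.1697, 0.1921]
eef_rot: [[0.989, -0.15, -0.0], [-0.15, -0.989, -0.001], [-0.0, 0.001, -1.0]]
force: [0.0, 0.0, -0.9]
opening: 0.703
gripper_force: 0.0
```

```bash
python3 -c "
from h import *
togo([.460,.1732,.100],-98.2)"
```

```text
t 9.45 pos [0.4603 0.1697 0.1921] yaw_y -98.6 z [-0.    -0.001 -1.   ] open 0.703 F [ 0.   0.  -0.9] grip 0.0 j [-0.44  0.32 -0.01  1.99  0.    0.83 -2.17]
shift [-0.008 -0.035  0.92 ] ('turn z units', np.float64(-0.004))
```

Call:
{"fn": "send_rows", "kwargs": {"commands": [[[-0.01,-0.03,0.3,0,0,0,0.7],[-0.01,-0.03,0.6,0,0,0,0.7],[-0.01,-0.03,0.85,0,0,0,0.7],[-0.01,-0.03,0.92,0,0,0,0.7],[-0.01,-0.03,0.92,0,0,0,0.7]]]}}

```text
clock: 10.07
position: [0.4599, 0.1727, 0.1004]
eef_rot: [[0.989, -0.151, -0.0], [-0.151, -0.989, -0.001], [-0.0, 0.001, -1.0]]
force: [-0.1, 0.8, -0.4]
opening: 0.697
gripper_force: 0.0
```

Run:
```python
from h import *
togo([.460,.1732,.100],-98.2)
im,d,X,r,o=cloud("scene"); t=camera("top")[0]
a=cv2.resize(im[185:305,150:290],None,fx=4,fy=4,interpolation=cv2.INTER_CUBIC);cv2.imwrite("pics/l.png",a)
```

```text
t 10.07 pos [0.4599 0.1727 0.1004] yaw_y -98.66 z [-0.    -0.001 -1.   ] open 0.697 F [-0.1  0.8 -0.4] grip 0.0 j [-0.44  0.47 -0.01  2.05  0.01  0.62 -2.18]
shift [ 0.    -0.005  0.004] ('turn z units', np.float64(-0.005))
```

View pics/l.png

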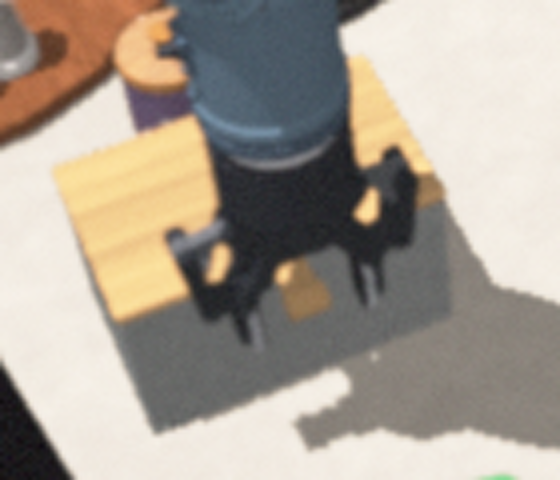

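The rod at (305,295) sits centred between the two fingertips at (250,325) and (370,285). Closing gently.

Call:
{"fn": "send_rows", "kwargs": {"commands": [[[0,0,0,0,0,0,0.4],[0,0,0,0,0,0,0.15],[0,0,0,0,0,0,0.15],[0,0,0,0,0,0,0.15],[0,0,0,0,0,0,0.15]]], "grip_force": 20}}

```text
clock: 10.8
position: [0.46, 0.1732, 0.1009]
eef_rot: [[0.989, -0.149, 0.0], [-0.149, -0.989, -0.001], [0.0, 0.001, -1.0]]
force: [-1.1, -2.9, 6.4]
opening: 0.28
gripper_force: 24.9
```

```bash
python3 -c "
from h import *
togo([.460,.1732,.100],-98.2)"
```

```text
t 10.8 pos [0.46   0.1732 0.1009] yaw_y -98.59 z [ 0.    -0.001 -1.   ] open 0.28 F [-1.1 -2.9  6.4] grip 24.9 j [-0.44  0.47 -0.01  2.05  0.01  0.63 -2.18]
shift [-0.     0.     0.009] ('turn z units', np.float64(-0.004))
```

Call:
{"fn": "send_rows", "kwargs": {"commands": [[[0.005,0,-0.08,0,0,0,0.15],[0.014,0,-0.16,0,0,0,0.15],[0.027,0,-0.24,0,0,0,0.15],[0.044,0,-0.32,0,0,0,0.15],[0.066,0,-0.4,0,0,0,0.15]]], "grip_force": 45}}

```text
clock: 11.42
position: [0.4661, 0.1724, 0.1406]
eef_rot: [[0.989, -0.149, -0.001], [-0.149, -0.989, -0.001], [-0.001, 0.001, -1.0]]
force: [3.0, -4.2, -4.3]
opening: 0.27
gripper_force: 44.4
```

```bash
cat > lid.py <<'E'
from h import *
togo([.460,.1732,.100],-98.2)
# lid plane slope in box x-z from depth, both sides of the hand
ax=np.array([np.cos(np.radians(-8.1)),np.sin(np.radians(-8.1))]); ay=np.array([-ax[1],ax[0]]); H=np.array([.460,.1732])+.155*ax
for n in("scene","top"):
    im,d,X,r,o=cloud(n); P=X.reshape(-1,3); a=(P[:,:2]-H)@ax; b=(P[:,:2]-H)@ay; z=P[:,2]-.116
    hsv=cv2.cvtColor(im,cv2.COLOR_BGR2HSV).reshape(-1,3); wood=(hsv[:,0]>8)&(hsv[:,0]<28)&(hsv[:,1]>60)
    m=wood&(a>-.16)&(a<.03)&(abs(b)<.1)&(z>.0)&(z<.2)
    A,Z=a[m],z[m]
    if len(A)<40: print(n,"few",len(A)); continue
    for k in range(6):
        c=np.cov(A,Z); w,V=np.linalg.eigh(c); nrm=V[:,0]; e=(A-A.mean())*nrm[0]+(Z-Z.mean())*nrm[1]; 
        s=max(2*e.std(),.003); A,Z=A[abs(e)<s],Z[abs(e)<s]
    t=V[:,1]; print(n,len(A),"lid deg",np.degrees(np.arctan2(t[1],-t[0]))%180,"rms",e.std().round(4),"extent",A.min().round(3),A.max().round(3),Z.max().round(3))
cv2.imwrite("pics/lid.png",cv2.resize(cloud("scene")[0][150:305,120:310],None,fx=3.5,fy=3.5))
E
python3 lid.py
```

```text
t 11.43 pos [0.4661 0.1724 0.1406] yaw_y -98.59 z [-0.001 -0.001 -1.   ] open 0.27 F [ 3.  -4.2 -4.3] grip 44.4 j [-0.44  0.41 -0.01  2.01  0.01  0.72 -2.17]
shift [-0.061  0.001  0.407] ('turn z units', np.float64(-0.004))
scene 1169 lid deg 14.439710404130238 rms 0.0013 extent -0.158 0.006 0.053
top 1636 lid deg 15.419064865832915 rms 0.003 extent -0.118 0.002 0.047
```

Call:
{"fn": "send_rows", "kwargs": {"commands": [[[0.025,0,-0.078,0,0,0,0.15],[0.055,0,-0.153,0,0,0,0.15],[0.088,0,-0.227,0,0,0,0.15],[0.126,0,-0.3,0,0,0,0.15],[0.167,0,-0.37,0,0,0,0.15]]]}}

```text
clock: 12.2
position: [0.4823, 0.1699, 0.1775]
eef_rot: [[0.989, -0.149, -0.002], [-0.149, -0.989, -0.001], [-0.001, 0.001, -1.0]]
force: [0.9, -4.7, -4.8]
opening: 0.274
gripper_force: 44.2
```

Call:
{"fn": "send_rows", "kwargs": {"commands": [[[0.044,0,-0.068,0,0,0,0.15],[0.092,0,-0.133,0,0,0,0.15],[0.144,0,-0.196,0,0,0,0.15],[0.2,0,-0.256,0,0,0,0.15],[0.256,0,-0.313,0,0,0,0.15]]]}}

```text
clock: 12.82
position: [0.5073, 0.1662, 0.2087]
eef_rot: [[0.989, -0.149, -0.002], [-0.149, -0.989, -0.001], [-0.002, 0.001, -1.0]]
force: [-1.5, -4.8, -3.1]
opening: 0.271
gripper_force: 44.2
```

```bash
python3 lid.py
```

```text
t 12.82 pos [0.5073 0.1662 0.2087] yaw_y -98.57 z [-0.002 -0.001 -1.   ] open 0.271 F [-1.5 -4.8 -3.1] grip 44.2 j [-0.4   0.37  0.    1.87 -0.    0.91 -2.12]
shift [-0.475 -0.     1.088] ('turn z units', np.float64(-0.004))
scene 495 lid deg 41.278953103301475 rms 0.0022 extent -0.118 0.006 0.122
top 875 lid deg 44.04590031111474 rms 0.002 extent -0.088 0.006 0.096
```

View pics/lid.png

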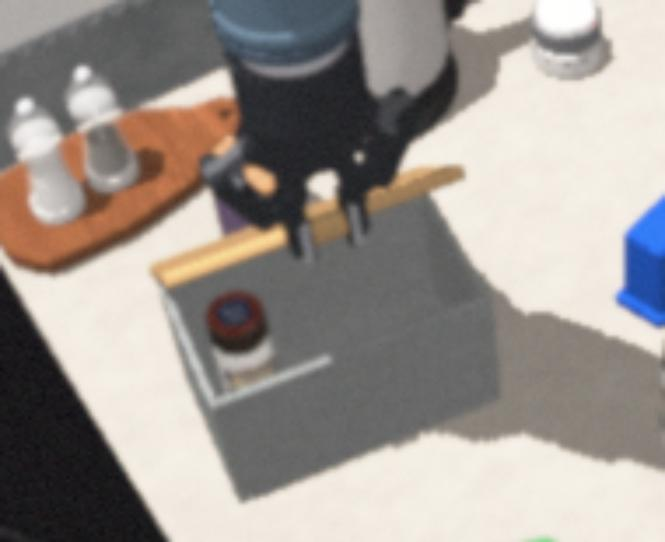

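The lid is up at about 45 degrees with the pull between the fingers at about (330,225) in the crop, and nothing is near the hand. Now the last 15 degrees.

Call:
{"fn": "send_rows", "kwargs": {"commands": [[[0.061,0,-0.054,0,0,0,0.15],[0.124,0,-0.105,0,0,0,0.15],[0.19,0,-0.152,0,0,0,0.15],[0.26,0,-0.196,0,0,0,0.15],[0.33,0,-0.236,0,0,0,0.15]]]}}

```text
clock: 13.6
position: [0.5397, 0.1613, 0.2325]
eef_rot: [[0.989, -0.149, -0.003], [-0.149, -0.989, -0.001], [-0.003, 0.001, -1.0]]
force: [-3.6, -4.8, -1.0]
opening: 0.271
gripper_force: 45.0
```

Call:
{"fn": "send_rows", "kwargs": {"commands": [[[0,0,0,0,0,0,0.15],[0,0,0,0,0,0,0.15]]]}}

```text
clock: 13.85
position: [0.5401, 0.1612, 0.2326]
eef_rot: [[0.989, -0.149, -0.002], [-0.149, -0.989, -0.001], [-0.002, 0.001, -1.0]]
force: [-3.7, -5.0, 1.2]
opening: 0.272
gripper_force: 45.2
```

```bash
python3 lid.py
python3 - <<'E'
from h import *
s=get_state(); ax=np.array([np.cos(np.radians(-8.1)),np.sin(np.radians(-8.1))])
H=np.array([.46,.1732])+.155*ax; a=(s["position"][:2]-H)@ax; z=s["position"][2]-.1009+.005
print("radius",np.hypot(a,z),"lid from TCP",np.degrees(np.arctan2(z,-a)-np.arctan2(.005,.155)))
E
```

```text
t 13.85 pos [0.5401 0.1612 0.2326] yaw_y -98.58 z [-0.002 -0.001 -1.   ] open 0.272 F [-3.7 -5.   1.2] grip 45.2 j [-0.38  0.39  0.01  1.77 -0.01  0.99 -2.09]
shift [-0.808  0.     1.328] ('turn z units', np.float64(-0.004))
scene 929 lid deg 58.98671081276971 rms 0.0009 extent -0.085 0.001 0.145
top 459 lid deg 57.92118091204705 rms 0.0014 extent -0.063 0.007 0.118
radius 0.15547109927068453 lid from TCP 59.71828532155897
```

View pics/lid.png

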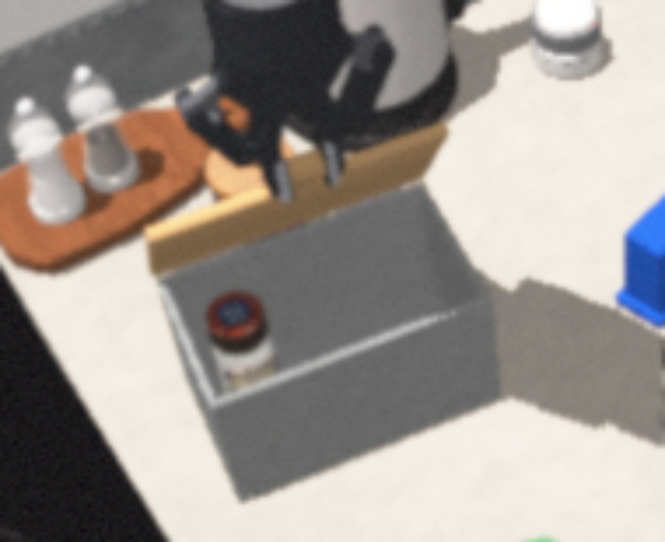

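The lid stands at about 59 degrees, held by its pull at (305,165). A small nudge, then I'll hand in.

Call:
{"fn": "send_rows", "kwargs": {"commands": [[[0.014,0,-0.008,0,0,0,0.15],[0.014,0,-0.008,0,0,0,0.15],[0.014,0,-0.008,0,0,0,0.15]]]}}

```text
clock: 14.38
position: [0.5411, 0.1611, 0.2332]
eef_rot: [[0.989, -0.149, -0.002], [-0.149, -0.989, -0.001], [-0.002, 0.001, -1.0]]
force: [-2.5, -5.4, -0.0]
opening: 0.267
gripper_force: 45.1
```

```bash
python3 -c "
from h import *
togo([.46,.17,.1]); print(job.sign_off())"
```

```text
t 14.38 pos [0.5411 0.1611 0.2332] yaw_y -98.58 z [-0.002 -0.001 -1.   ] open 0.267 F [-2.5 -5.4 -0. ] grip 45.1 j [-0.38  0.39  0.01  1.77 -0.01  0.99 -2.08]
shift [-0.812  0.031  1.334] 
the job is handed in; nothing more can be done
None
```

I handed in the job at 14.4 s: the jar stands upright and released, shifted about 5 mm, with its tag facing the reader window (yaw measured to about ±2.5°), and the gripper is holding the lid at about 60°.

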